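Lay a glass rod in its V rests and keep the hold-down lever pressed

TASK

Take the thick glass rod from the wooden rack, lay it gently in both steel V rests of the jig, centred lengthwise with one end under the raised hold-down lever, and let go of it. Then press the lever's black pad down until the lever is level, its spring plunger clamping the rod, and finish while still holding it there (it springs up when released). Do not drop, strike or jam the glass, and leave the thin rod, pot, paddle and torch where they are.

Things in the scene. Friction and masses are not known exactly. Their poses are not given: they have to be found in the camera images.
- rod_mid (a point): Centre of the thick glass rod: a loose solid greenish cylinder, 18 mm diameter, 220 mm long, about 0.13 kg. Its long axis is this point's y axis (x and z lie any way round, as it rolls). It starts level in one of the rack's two notch pairs, axis 48 mm above the table.
- thin_rod: The thin glass rod, 10 mm diameter, 220 mm long, loose, origin at its centre, long axis y. Lies in the rack parallel to the thick one, 100 mm from it. Leave it alone.
- rack: Wooden rack, fixed, base 170 x 170 x 10 mm; origin at the centre of its underside. V notch pairs at x = -50 and +50 mm; notch blocks 14 mm thick at y = -70 and +70 mm, up to 50 mm high; the rods lie along its y. Between the blocks the fingers are free down to the base.
- jig: Rod jig, fixed: base plate 200 (x) x 240 (y) x 12 mm; origin at the centre of its underside; x points away from the robot (turned by its yaw), y along the rod's place. Two steel V rests, 12 mm thick along y, at x = 0, y = -80 and +80 mm; V bottom 57 mm above the table, tips 74 mm. Two cheeks 126 mm high at x = 75, y = 64 and 96 mm carry the lever's hinge.
- rest_mid (a point): Where the rod's centre belongs: jig x = 0, y = 0, 70 mm above the table, rod along this point's y axis (axes as the jig's). The lever overhangs the +y rest, so bring the rod in from the -y side: start about 60 mm short along -y, rod axis 80 to 90 mm above the table, shift along +y, lower. A gripper at the rod's middle stays clear of the lever.
- lever_hinge (a point): Hinge axis of the hold-down lever (along the jig's y): on the jig at x = 75, y = 80 mm, 112 mm above the table; axes as the jig's. The lever runs from here towards the jig's -x, 180 mm long, 16 mm wide (34 at the pad). It starts leaning up by 0.6 rad, above the +y rest: its plunger foot 115 mm above the table, and the pad's end stands 215 mm high: keep the arm above that when crossing.
- lever_pad (a point): Centre of the top face of the black pad at the lever's free end (pad 60 mm long, 34 mm wide, 14 mm thick), 150 mm from the hinge along the lever and 7 mm above the lever's axis line. z is the pad's upward normal. At the start about 202 mm above the table, when the lever is level 119 mm. Pushed here from above the lever takes 3 to 9 N to reach level with the rod in place.
- lever (a joint): Lever angle, rad: 0 as released (leaning up), 0.6 = level; a spring (0.5 N m/rad, 0.35 N m at 0, 0.65 N m at level) returns it to 0. Can be over-pressed to 0.74.
- plunger (a joint): Spring plunger under the lever, 75 mm from the hinge, 18 mm rubber foot: how far it is pushed in, m, 0 to 0.014 (bottomed). With the rod in its rests the foot meets it at about 0.5 rad of lever and is 0.007 in when the lever is level; spring 0.8 N/mm with 1.6 N preload, so about 7 N on the rod at level.
- rod: The thick glass rod itself; origin at its centre, the same point as rod_mid.
- jar: White ceramic pot, 72 mm wide, 95 mm high, loose; origin at the centre of its underside. Leave it alone.
- paddle: Shaping paddle lying on the bench: dark plate 85 x 60 x 12 mm with a 100 mm round wooden handle to its -x; origin under the centre of the plate. Leave it alone.
- torch: Bench torch, brass and steel on an 80 mm round foot, 130 mm high, loose, cold; origin at the centre of its underside. Leave it alone.
Not all that is in view belongs to the job. What is shaped like the rod but blue or yellow is not meant.

How it is judged:
On the way:
1. the thick rod lies in both V rests, let go, with the lever still up (x of rod_mid in the frame of jig between -0.006 and 0.006 m and y of rod_mid in the frame of jig between -0.022 and 0.022 m and z of rod_mid in the frame of jig between 0.066 and 0.074 m and angle between the y axis of rod_mid and the y axis of jig, either way round below 0.05 rad and contact force between each of the fingers, the arm and rod below 0.2 N and value of joint lever below 0.25 rad and linear speed of rod below 0.02 m/s), for 0.2 s.
At the end, for the whole second after the job is handed in: The thick rod lies in both V rests (centre within 6 mm across, 22 mm along and 4 mm in height, axis within 0.05 rad), not touched by the robot; the robot holds the lever within 0.06 rad of level, the plunger pushed in 2 to 12.5 mm and bearing on the rod with 2 to 16 N, all at rest (x of rod_mid in the frame of jig between -0.006 and 0.006 m and y of rod_mid in the frame of jig between -0.022 and 0.022 m and z of rod_mid in the frame of jig between 0.066 and 0.074 m and angle between the y axis of rod_mid and the y axis of jig, either way round below 0.05 rad and contact force between each of the fingers, the arm and rod below 0.2 N and value of joint lever between 0.54 and 0.66 rad and value of joint plunger between 0.002 and 0.0125 m and contact force between plunger and rod between 2 and 16 N and contact force between any of the fingers, the arm and lever above 1 N and linear speed of rod below 0.02 m/s); the arm keeps its last pose, push and grip.
It fails at once if the thick rod is jammed or struck against the jig or its lever (contact forces over 60 N in all) (contact force between rod and jig above 60 N).
It fails at once if the thick rod is dropped into the rests (falls free at over 0.4 m/s, as from 8 mm or more) (linear speed of rod above 0.4 m/s and contact force between the fingers and rod below 0.05 N and distance between rod_mid and rest_mid below 0.15 m).
It fails at once if the thin rod, pot, paddle or torch is disturbed (thin rod moved over 25 mm, the others over 20 mm) (distance of thin_rod from where it was at the start of the episode above 0.025 m or distance of any of jar, paddle, torch from where it was at the start of the episode above 0.02 m).
It also fails if it takes over 58 s, if anything falls off the work surface, if the arm or the gripper's body presses on something with over 40 N, if the wrist force passes 120 N, or if a joint passes its speed limit or range.

ROBOT

A 6-joint arm with a two-finger parallel gripper is mounted at the origin on the work surface. World frame = base frame: x ahead of the robot, y to its left, z up, the work surface at z = 0. Lengths are in m, angles in rad, forces in N, time in s.
With the tool pointing down it reaches from about 0.425 to 0.95 m from the base axis. Payload 3.5 kg.
Tool frame: the origin (TCP) lies on the centre line of the jaws, within the pads' length; the fingertips stand 14 mm ahead of it and the grasp point (between the pads) lies 5 mm behind it (ctrl.finger_overhang is the distance from the TCP to the fingertips, in m); z points along the fingers, y is the line along which they close (so a half turn about z gives the same grasp; the last joint's range is limited). The gripper opens to 85 mm and grips with 20 to 120 N. Pads are 22 mm wide; open, the fingers measure 114 mm over their backs; the gripper's body (76 mm by 85 mm) begins 54 mm behind the grasp point. The pads swing forward as they close: fully open they stand 13 mm farther back than shut.
Start: joints at [-1.415, 0.286, 1.577, -0, 1.279, -0.15], TCP at [0.203, -0.644, 0.245] pointing down, gripper open.
Joint ranges: [-2.77, 2.77], [-0.9, 2.22], [0.21, 2.48], [-1.53, 4.67], [0.24, 2.81], [-2.84, 2.84]. Speed limits (rad/s): [2.79, 2.79, 3.14, 3.14, 3.14, 3.14].

INTERFACE

Orientations are given as a unit quaternion [x, y, z, w].
In Python, from plant import ctrl gives the robot as it stands.
- The arm moves only by the tool send_rows, never from a script. Its argument "moves" is text: rows parted by semicolons, each of 7 numbers parted by spaces: the turn, a rotation vector about the tool's x, y, z in units of 360 degrees (1.0 is 360 degrees), then the shift along the tool's x, y, z in units of 20 cm (1.0 is 20 cm), then the gripper's target within -1 to 1 (fully open at 1, half-way at 0, shut at -1). A call has 1 to 12 rows; each row is the pose to reach, as a shift and turn from the pose commanded when the call began, along the tool's axes at that moment, turning the shorter way round; what a row does not reach only later rows make up. A row lasts 1/8 s, in which the tool goes at most 62.5 mm and 10.7 degrees, less where a joint would pass 70% of its speed; a pose out of reach is approached as far as the arm can. A call with a number of a shift or a turn outside -1 to 1 is refused whole. A call with a gripper value outside its range is refused whole. The fingers move at their own pace and stop on an object; "newtons" is the grip in N (left out, the last holds). Time passes only in rows, so rows that repeat a pose let the fingers close. It gives the time, the measured TCP pose, the force, the opening and the grip force at its end, in the units of the state.
- ctrl.get_state(): the state, without advancing time (a new reading comes with each control period).
- ctrl.read_camera(name): name is "side" or "top" or "wrist"; returns a dict with "image" (420x560x3 uint8, red, green, blue), "fovy" (degrees; the focal length in pixels is half the picture's height over the tangent of half this angle, whatever the lens; pixels are square), "cx", "cy" (the principal point, pixels), "extrinsics" (4x4, takes a point from camera to world coordinates). Camera axes: x right, y up, looking along -z (the intrinsics and any distortion apply to the point x, -y, -z); pixel columns grow to the right and rows downward; lengths in m; the calibration is good to about 2 mm. A picture is of the moment at which its call begins. There is no depth.
- ctrl.sign_off(): hands the job in; it is judged then, once.
The state is a dict: "time": time; "qpos": joint angles; "dq": joint speeds; "joint_efforts": joint torques, N m; "eef_pos": TCP position; "tcp_rot": TCP orientation; "contact_force": force on the tool from outside, world axes, zero at the start; "wrist_torque": the same for the moment, N m; "opening": opening from 0.0 (shut) to 1.0 (fully open); "finger_force": force on a finger pad.
Only numpy, scipy, OpenCV 4.12 (cv2) and the standard library are available. Lean on these libraries where they do the work, as an engineer would, in place of code of your own. Each camera call takes 0.05 s, during which the arm holds its last target. There are 200 camera calls.

## Working session

There is one attempt and no reset: what is moved stays moved. The work goes in short steps, Python scripts to look and compute and a tool call to move; the robot and the scene stay as the last step left them, time stands still between calls to the robot, and variables do not carry over. Pictures are saved under pics/ and viewed, at most 10 in all, crops included, and the job is handed in when it is done.

Besides the shell and the picture viewer there is one more tool, called by a JSON object that holds its "api" and its "payload". send_rows: Moves the arm, as the interface text tells. Its arguments: {"type":"object","properties":{"moves":{"type":"string"},"newtons":{"type":"number"}},"required":["moves"]}

```bash
mkdir -p pics; ls
cat > h.py <<'E'
import numpy as np, cv2
from scipy.spatial.transform import Rotation as R
from plant import ctrl
def cam(n):
    c=ctrl.read_camera(n); c['f']=c['image'].shape[0]/2/np.tan(np.radians(c['fovy'])/2); return c
def ray(c,u,v):
    E=np.array(c['extrinsics']); d=E[:3,:3]@np.array([(u-c['cx'])/c['f'],-(v-c['cy'])/c['f'],-1]); return E[:3,3],d
def onz(c,u,v,z):
    o,d=ray(c,u,v); return o+d*(z-o[2])/d[2]
def proj(c,p):
    E=np.array(c['extrinsics']); q=E[:3,:3].T@(np.array(p)-E[:3,3]); return c['cx']-c['f']*q[0]/q[2], c['cy']+c['f']*q[1]/q[2]
def save(c,n,crop=None,s=1):
    im=c['image'][:,:,::-1]
    if crop: a,b,x,y=crop; im=im[b:y,a:x]
    cv2.imwrite(n,cv2.resize(np.ascontiguousarray(im),None,fx=s,fy=s,interpolation=cv2.INTER_CUBIC))
E
python3 - <<'E'
from h import *
for n in ('top','side'):
    c=cam(n); save(c,f'pics/{n}0.png'); print(n,c['fovy'],c['cx'],c['cy'],np.round(c['extrinsics'],3).tolist(),[k for k in c])
s=ctrl.get_state(); print(s)
E
```

```text
pics
top 56.274686681396666 273.29205618126196 212.24349491982872 [[0.018, 0.985, -0.174, 0.376], [-1.0, 0.013, -0.026, -0.132], [-0.024, 0.174, 0.984, 1.186], [0.0, 0.0, 0.0, 1.0]] ['image', 'fovy', 'cx', 'cy', 'extrinsics', 'f']
side 51.78759335112289 281.74682112568837 209.58720184501414 [[-0.951, 0.245, -0.186, 0.328], [-0.308, -0.747, 0.59, 0.687], [0.005, 0.619, 0.786, 1.185], [0.0, 0.0, 0.0, 1.0]] ['image', 'fovy', 'cx', 'cy', 'extrinsics', 'f']
{'time': 0.1, 'qpos': array([-1.41498739e+00,  2.87107257e-01,  1.57802009e+00,  1.28740594e-05,
        1.27863664e+00, -1.50009256e-01]), 'dq': array([-0.0010041 , -0.00440583, -0.00474293,  0.00065956, -0.0007197 ,
       -0.000763  ]), 'joint_efforts': array([ 3.73986113e-04, -4.07297802e+01, -2.93700296e+01, -1.45749564e-04,
        3.42087973e-03, -9.00919872e-06]), 'eef_pos': array([ 0.20316063, -0.64310587,  0.24407105]), 'tcp_rot': array([ 9.88331866e-01,  1.52311995e-01,  3.01395031e-06, -1.08568284e-03]), 'contact_force': array([ 0.47689111, -0.86499268,  0.2768968 ]), 'wrist_torque': array([ 0.01075264, -0.01993141,  0.02458143]), 'finger_force': 0.0, 'opening': 0.9984932496810881}
```

View pics/top0.png

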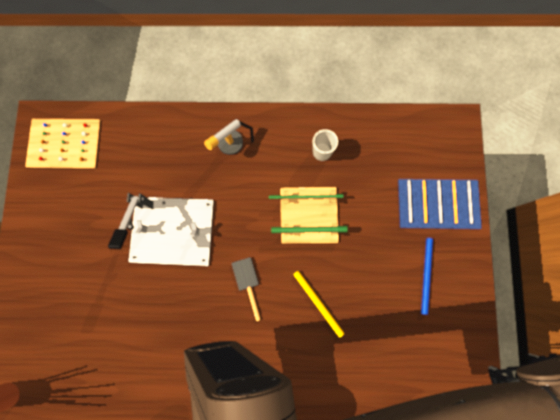

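View pics/side0.png

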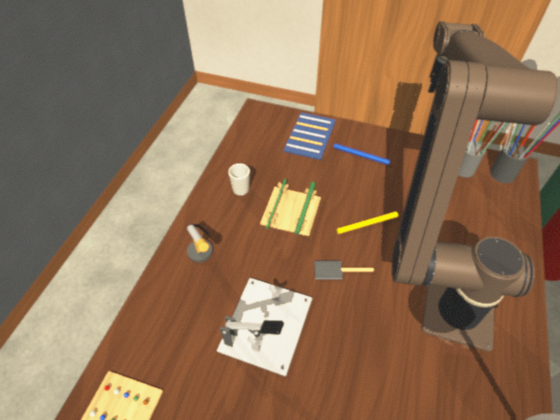

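The top view shows the thick green rod at about (271–347, 230) and the thin green rod at about (270–343, 197), both in the wooden rack. The blue rod (428, 275) and the yellow rod (318, 303) are decoys. The white jig plate is at (130–213, 197–265), with the lever at its left (+y) and the black pad at (120, 238). The target is the lower green rod, as it is wider and greenish.

Run:
```python
from h import *
T=cam('top');S=cam('side')
save(T,'pics/crop1.png',(255,175,365,255),7)
def rods(c):
    h=cv2.cvtColor(c['image'],cv2.COLOR_RGB2HSV); m=cv2.inRange(h,(45,90,30),(85,255,255))
    n,l,st,ce=cv2.connectedComponentsWithStats(m); o=[]
    for i in range(1,n):
        if st[i,4]>80:
            p=np.argwhere(l==i)[:,::-1].astype(np.float32); (cx,cy),(w,hh),a=cv2.minAreaRect(p); b=cv2.boxPoints(((cx,cy),(w,hh),a))
            if np.linalg.norm(b[0]-b[1])>np.linalg.norm(b[1]-b[2]): b=np.roll(b,1,0)
            e=(b[0]+b[1])/2,(b[2]+b[3])/2
            o.append((st[i,4],e)); P=[onz(c,*q,.048) for q in e]
            print(st[i,4],np.round(e,1).tolist(),'w',min(w,hh),'P',np.round(P,4).tolist(),'mid',np.round((P[0]+P[1])/2,4),'L',np.linalg.norm(P[0]-P[1]))
for c in (T,S): rods(c);print()
# jig plate
for c,(a,b,x,y) in ((T,(110,180,230,280)),(S,(200,270,330,385))):
    h=cv2.cvtColor(c['image'],cv2.COLOR_RGB2HSV); m=cv2.inRange(h,(0,0,120),(179,60,255)); k=np.zeros_like(m);k[b:y,a:x]=m[b:y,a:x]
    k=cv2.morphologyEx(k,cv2.MORPH_OPEN,np.ones((5,5)))
    ct=max(cv2.findContours(k,cv2.RETR_EXTERNAL,2)[0],key=cv2.contourArea)
    q=cv2.approxPolyDP(cv2.convexHull(ct),6,True)[:,0]; P=np.array([onz(c,*p,.012) for p in q]); print(q.tolist(),np.round(P,4).tolist(),np.round(P.mean(0),4),[round(float(np.linalg.norm(P[i]-P[i-1])),3) for i in range(len(P))])
# pad
for c,(a,b,x,y) in ((T,(105,222,130,250)),(S,(255,315,290,340))):
    m=np.zeros((420,560),np.uint8); m[b:y,a:x]=(c['image'].max(2)<50)[b:y,a:x]
    p=np.argwhere(m)[:,::-1]; print('pad',p.mean(0),onz(c,*p.mean(0),.2),len(p))
```

```text
283 [[272.0, 229.5], [346.0, 228.5]] w 5.098085880279541 P [[0.5255, -0.0987, 0.048], [0.5317, -0.3142, 0.048]] mid [ 0.5286 -0.2065  0.048 ] L 0.21559820926487858

187 [[295.79998779296875, 232.89999389648438], [313.20001220703125, 182.10000610351562]] w 4.108543395996094 P [[0.5252, -0.0894, 0.048], [0.5302, -0.3179, 0.048]] mid [ 0.5277 -0.2037  0.048 ] L 0.22861191531509203

[[131, 197], [207, 200], [207, 264], [129, 261]] [[0.6249, 0.3393, 0.012], [0.6184, 0.1033, 0.012], [0.4238, 0.0941, 0.012], [0.4288, 0.3294, 0.012]] [0.524  0.2166 0.012 ] [0.196, 0.236, 0.195, 0.235]
[[249, 279], [310, 297], [285, 374], [218, 351]] [[0.6181, 0.0955, 0.012], [0.4241, 0.0959, 0.012], [0.4268, 0.333, 0.012], [0.6203, 0.3309, 0.012]] [0.5223 0.2138 0.012 ] [0.235, 0.194, 0.237, 0.193]
pad [118.01388889 238.37962963] [0.4769474  0.28845211 0.2       ] 216
pad [270.66666667 326.59574468] [0.47712692 0.29467815 0.2       ] 141
```

View pics/crop1.png

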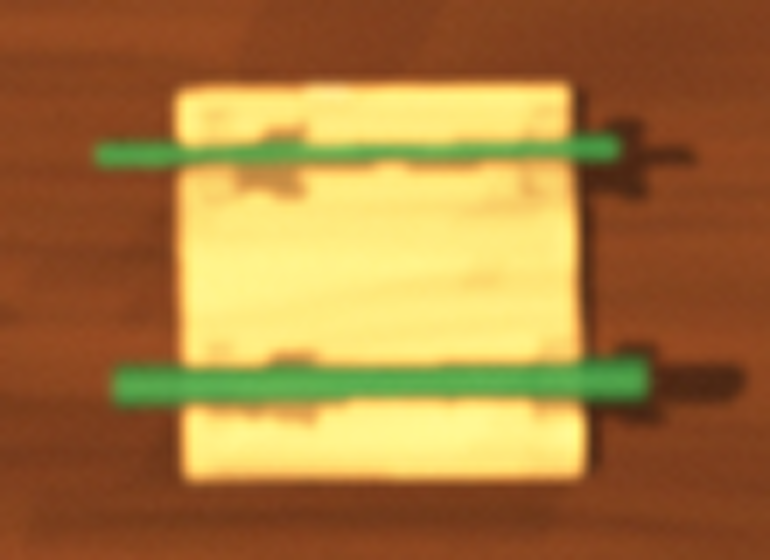

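The crop confirms it. The lower rod at top-view (309, 229) is about 1.8 times wider than the upper one, so it is the thick rod, at about (0.528, -0.205). I'll move above it.

```bash
cat >> h.py <<'E'
def go(p,yaw):
    """tool down, tool x at yaw; print shift (tool units) and turn from present pose"""
    s=ctrl.get_state(); r=R.from_quat(s['tcp_rot']); x=np.array([np.cos(yaw),np.sin(yaw),0]); z=np.array([0,0,-1.])
    t=R.from_matrix(np.c_[x,np.cross(z,x),z])
    print('turn',np.round((r.inv()*t).as_rotvec()/2/np.pi,4),'shift',np.round(r.inv().apply(np.array(p)-s['eef_pos'])/.2,4),'t',round(s['time'],2),np.round(s['eef_pos'],4))
E
python3 -c "
from h import *
go([.528,-.205,.245],np.pi/2+.026)"
```

```text
turn [-2.000e-04 -2.000e-04 -2.055e-01] shift [ 2.2085e+00 -1.6008e+00  1.0000e-04] t 0.2 [ 0.2032 -0.6433  0.2444]
```

{"api": "send_rows", "payload": {"moves": "0 0 0 1 -0.72 0 1;0 0 0 1 -0.72 0 1;0 0 0 1 -0.72 0 1;0 0 0 1 -0.72 0 1"}}

```text
time: 0.7
eef_pos: [0.3515, -0.4442, 0.2452]
tcp_rot: [0.988, 0.152, 0.0, -0.0]
contact_force: [-0.1, 0.5, 0.2]
opening: 1.002
finger_force: 0.0
```

{"api": "send_rows", "payload": {"moves": "0 0 0 1 -0.72 0 1;0 0 0 1 -0.72 0 1;0 0 0 1 -0.72 0 1;0 0 0 1 -0.72 0 1"}}

```text
time: 1.2
eef_pos: [0.4989, -0.2467, 0.2454]
tcp_rot: [0.988, 0.152, 0.0, 0.0]
contact_force: [1.2, 0.2, 0.7]
opening: 1.002
finger_force: 0.0
```

{"api": "send_rows", "payload": {"moves": "0 0 -0.2055 0.208 -0.16 0 1;0 0 -0.2055 0.208 -0.16 0 1;0 0 -0.2055 0.208 -0.16 0 1;0 0 -0.2055 0.208 -0.16 0 1;0 0 -0.2055 0.208 -0.16 0 1;0 0 -0.2055 0.208 -0.16 0 1;0 0 -0.2055 0.208 -0.16 0 1;0 0 -0.2055 0.208 -0.16 0 1;0 0 -0.2055 0.208 -0.16 0 1;0 0 -0.2055 0.208 -0.16 0 1"}}

```text
time: 2.45
eef_pos: [0.528, -0.2056, 0.2453]
tcp_rot: [0.698, 0.716, -0.0, -0.0]
contact_force: [-0.5, 0.1, 0.5]
opening: 0.996
finger_force: 0.0
```

Run:
```python
from h import *
go([.528,-.205,.06],np.pi/2+.026)
c=cam('wrist'); save(c,'pics/w1.png'); T=cam('top')
h=cv2.cvtColor(c['image'],cv2.COLOR_RGB2HSV); m=cv2.inRange(h,(45,90,30),(85,255,255))
n,l,st,ce=cv2.connectedComponentsWithStats(m)
for i in range(1,n):
    if st[i,4]>300:
        p=np.argwhere(l==i)[:,::-1].astype(np.float32); b=cv2.boxPoints(cv2.minAreaRect(p))
        P=np.array([onz(c,*q,.048) for q in b]);print(st[i,:],np.round(P[:,:2],4).tolist(),P.mean(0))
```

```text
turn [-0.     -0.     -0.0002] shift [2.800e-03 2.000e-04 9.264e-01] t 2.45 [ 0.528  -0.2056  0.2453]
```

View pics/w1.png

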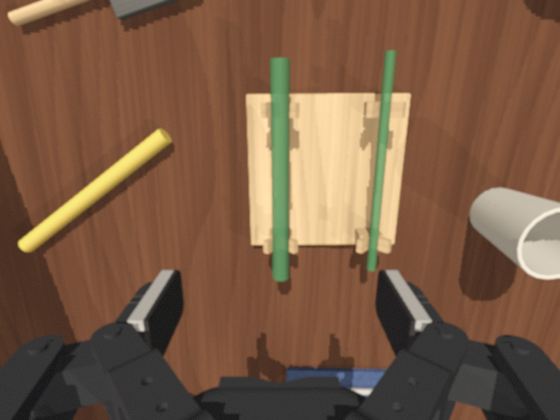

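The wrist view, with image up being +y, shows the thick rod from (280, 60) to (281, 280) and the thin rod from (390, 52) to (372, 270). The green mask was too strict, so I'll re-measure.

Run:
```python
from h import *
c=cam('wrist'); h=cv2.cvtColor(c['image'],cv2.COLOR_RGB2HSV); print(h[170,280],np.round(c['extrinsics'],3).tolist(),c['f'])
m=cv2.inRange(h,(45,60,20),(95,255,255))
n,l,st,ce=cv2.connectedComponentsWithStats(m)
for i in range(1,n):
    if st[i,4]>300:
        p=np.argwhere(l==i)[:,::-1]
        v0,v1=p[:,1].min(),p[:,1].max(); row=lambda v:p[p[:,1]==v,0].mean()
        a=onz(c,row(v0+4),v0,.048);b=onz(c,row(v1-4),v1,.048); print(st[i],a,b,(a+b)/2,np.linalg.norm(a-b),'yaw',np.arctan2(b[0]-a[0],a[1]-b[1]))
```

```text
[ 56  86 160] [[1.0, -0.023, -0.007, 0.526], [0.025, 0.95, 0.311, -0.126], [-0.0, -0.311, 0.95, 0.373], [0.0, 0.0, 0.0, 1.0]] 335.23427081459124
[ 367   51   29  220 1822] [ 0.62242845 -0.08466139  0.048     ] [ 0.629916   -0.30209966  0.048     ] [ 0.62617222 -0.19338052  0.048     ] 0.21756714631285637 yaw 0.034421700724459506
[ 271   58   18  224 3543] [ 0.52510384 -0.09274312  0.048     ] [ 0.53127734 -0.31811573  0.048     ] [ 0.52819059 -0.20542942  0.048     ] 0.22545714417173363 yaw 0.027385583593038793
```

{"api": "send_rows", "payload": {"moves": "0 0 0 0 0 0.3 1;0 0 0 0 0 0.55 1;0 0 0 0 0 0.75 1;0 0 0 0 0 0.9 1;0 0 0 0 0 0.96 1;0 0 0 0 0 1 1;0 0 0 0 0 1 0;0 0 0 0 0 1 0"}}

```text
time: 3.6
eef_pos: [0.5289, -0.2061, 0.0467]
tcp_rot: [0.698, 0.716, 0.0, 0.001]
contact_force: [-0.3, -0.0, 0.1]
opening: 0.6
finger_force: 0.0
```

{"api": "send_rows", "payload": {"moves": "0 0 0 0 0 0.01 -1;0 0 0 0 0 0.01 -1;0 0 0 0 0 0.01 -1;0 0 0 0 0 0.01 -1;0 0 0 0 0 0.01 -1;0 0 0 0 0 0.01 -1;0 0 0 0 0 0.01 -1;0 0 0 0 0 0.01 -1", "newtons": 30}}

```text
time: 4.6
eef_pos: [0.5288, -0.2059, 0.0439]
tcp_rot: [0.698, 0.716, 0.0, 0.001]
contact_force: [3.2, 1.1, 3.0]
opening: 0.201
finger_force: 30.4
```

{"api": "send_rows", "payload": {"moves": "0 0 0 0 0 -0.05 -1;0 0 0 0 0 -0.2 -1;0 0 0 0 0 -0.4 -1;0 0 0 0 0 -0.6 -1;0 0 0 0 0 -0.8 -1;0 0 0 0 0 -0.95 -1;0 0 0 0 0 -1 -1;0 0 0 0 0 -1 -1"}}

```text
time: 5.6
eef_pos: [0.5272, -0.2053, 0.2424]
tcp_rot: [0.698, 0.716, -0.0, -0.001]
contact_force: [0.2, 0.5, 0.1]
opening: 0.196
finger_force: 30.0
```

{"api": "send_rows", "payload": {"moves": "0 0 0 0.1 0 0 -1;0 0 0 0.3 0 0 -1;0 0 0 0.5 0 0 -1;0 0 0 0.7 0 0 -1;0 0 0 0.9 0 0 -1;0 0 0 1 0 0 -1;0 0 0 1 0 0 -1"}}

```text
time: 6.48
eef_pos: [0.5214, -0.0033, 0.2415]
tcp_rot: [0.697, 0.717, -0.001, -0.002]
contact_force: [-0.3, -1.2, -1.5]
opening: 0.195
finger_force: 30.0
```

{"api": "send_rows", "payload": {"moves": "0 0 0 0.1 0 0 -1;0 0 0 0.3 0 0 -1;0 0 0 0.5 0 0 -1;0 0 0 0.65 0 0 -1;0 0 0 0.7 0 0 -1;0 0 0 0.7 0 0 -1;0 0 0 0.7 0 0 -1"}}

```text
time: 7.35
eef_pos: [0.5192, 0.1333, 0.243]
tcp_rot: [0.698, 0.716, -0.0, 0.0]
contact_force: [-0.1, -0.2, -0.7]
opening: 0.199
finger_force: 30.0
```

Run:
```python
from h import *
go([.522,.155,.085],np.pi/2-.01)
c=cam('wrist'); save(c,'pics/w2.png',s=1.4); print(np.round(c['extrinsics'],3).tolist())
h=cv2.cvtColor(c['image'],cv2.COLOR_RGB2HSV)
m=cv2.inRange(h,(45,60,20),(95,255,255)); p=np.argwhere(m)[:,::-1]; print('rod px',p.min(0),p.max(0))
```

```text
turn [-0.0001  0.0001  0.0056] shift [0.1087 0.0174 0.79  ] t 7.35 [0.5192 0.1333 0.243 ]
[[1.0, -0.023, -0.007, 0.517], [0.024, 0.95, 0.311, 0.213], [-0.001, -0.311, 0.95, 0.371], [0.0, 0.0, 0.0, 1.0]]
rod px [85  0] [304 412]
```

View pics/w2.png

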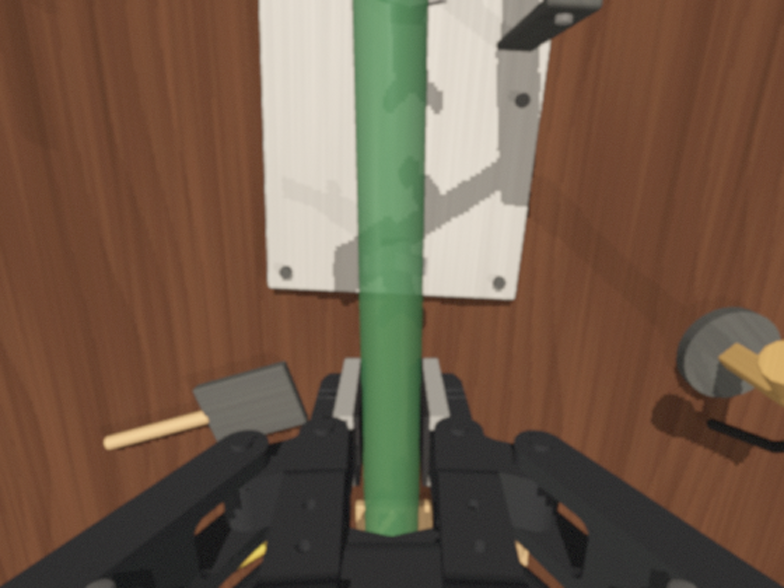

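The view shows the jig plate's near edge from (191, 206) to (368, 214) in native pixels. Its left edge runs up to (186, 0) and its right edge to (393, 36). The held rod is vertical in front, and the lever cheek is at the top right.

Run:
```python
from h import *
c=cam('wrist'); im=c['image'].astype(int); h=cv2.cvtColor(c['image'],cv2.COLOR_RGB2HSV)
g=(h[:,:,1]<60)&(h[:,:,2]>60)
wood=(h[:,:,1]>95)&((h[:,:,0]<20)|(h[:,:,0]>170))
def fit(P):
    P=np.array(P); vx,vy,x,y=cv2.fitLine(P[:,:2].astype(np.float32),cv2.DIST_HUBER,0,.001,.001).ravel(); return np.array([x,y]),np.array([vx,vy])*np.sign(vx+vy)
# left edge: first non-wood col from left; right edge: last; bottom edge: last row
L=[onz(c,150+np.argmax(~wood[v,150:]),v,.012) for v in range(10,195,4)]
Rr=[onz(c,410-np.argmax(~wood[v,410:300:-1]),v,.012) for v in range(60,205,4)]
B=[onz(c,u,240-np.argmax(~wood[240:150:-1,u])+1,.012) for u in list(range(200,245,3))+list(range(315,360,3))]
res={}
for n,P in (('L',L),('R',Rr),('B',B)):
    o,d=fit(P); res[n]=(o,d); yaw=np.arctan2(-d[0],d[1]) if n!='B' else np.arctan2(d[1],d[0]); print(n,o,d,'yaw',yaw)
def X(a,b):
    t=np.linalg.solve(np.c_[a[1],-b[1]],b[0]-a[0]); return a[0]+t[0]*a[1]
a,b=X(res['L'],res['B']),X(res['R'],res['B']); print(a,b,np.linalg.norm(a-b))
yaw=np.mean([np.arctan2(-res['L'][1][0],res['L'][1][1]),np.arctan2(-res['R'][1][0],res['R'][1][1]),np.arctan2(res['B'][1][1],res['B'][1][0])])
print('yaw',yaw,'centre',(a+b)/2+.12*np.array([-np.sin(yaw),np.cos(yaw)]))
s=ctrl.get_state(); print(s['eef_pos'])
# held rod, in the picture: far-end direction & near fingers
m=cv2.inRange(h,(45,60,20),(95,255,255)); n,l,st,ce=cv2.connectedComponentsWithStats(m);i=1+np.argmax(st[1:,4]);m=l==i
z=s['eef_pos'][2]+.005
Q=[onz(c,np.flatnonzero(m[v]).mean(),v,z) for v in range(5,250,5)]; o,d=fit(Q); print('rod',o,d,'yaw',np.arctan2(-d[0],d[1]),Q[0])
```

```text
L [0.42258242 0.20331034] [0.02730705 0.9996271 ] yaw -0.027310448
R [0.62228334 0.18433315] [0.02139425 0.9997711 ] yaw -0.021395877
B [0.51917815 0.09024142] [ 0.99962986 -0.02720615] yaw -0.027209505
[0.41956773 0.09295244] [0.620211   0.08749168] 0.20071757
yaw -0.025305277 centre [0.5229257  0.21018365]
[0.51924222 0.13330249 0.24323901]
rod [0.51677316 0.20858867] [-0.0244023  0.9997022] yaw 0.024404721 [0.51599688 0.24091483 0.24823901]
```

```bash
python3 -c "
from h import *
go([.5217,.159,.243],np.pi/2-.025)
go([.5217,.159,.083],np.pi/2-.025)"
```

```text
turn [-0.      0.0001  0.0079] shift [0.1281 0.0155 0.0012] t 7.45 [0.5192 0.1333 0.2432]
turn [-0.      0.0001  0.0079] shift [0.1284 0.0156 0.8012] t 7.45 [0.5192 0.1333 0.2432]
```

{"api": "send_rows", "payload": {"moves": "0 0 0.008 0.06 0.008 0 -1;0 0 0.008 0.128 0.015 0 -1;0 0 0.008 0.128 0.015 0.1 -1;0 0 0.008 0.128 0.015 0.25 -1;0 0 0.008 0.128 0.015 0.4 -1;0 0 0.008 0.128 0.015 0.55 -1;0 0 0.008 0.128 0.015 0.67 -1;0 0 0.008 0.128 0.015 0.75 -1;0 0 0.008 0.128 0.015 0.79 -1;0 0 0.008 0.128 0.015 0.8 -1;0 0 0.008 0.128 0.015 0.8 -1;0 0 0.008 0.128 0.015 0.8 -1"}}

```text
time: 8.95
eef_pos: [0.5221, 0.1601, 0.0843]
tcp_rot: [0.716, 0.699, 0.001, 0.001]
contact_force: [-0.6, 0.5, -1.9]
opening: 0.2
finger_force: 30.0
```

Run:
```python
from h import *
go([.523,.211,.083],np.pi/2-.025)
for n,k in (('side',(200,250,340,390)),):
    c=cam(n); save(c,'pics/s2.png',k,5)
c=cam('wrist'); save(c,'pics/w3.png')
```

```text
turn [ 0.0003 -0.      0.0002] shift [ 0.2546 -0.0018  0.0066] t 8.95 [0.5221 0.1601 0.0843]
```

View pics/s2.png

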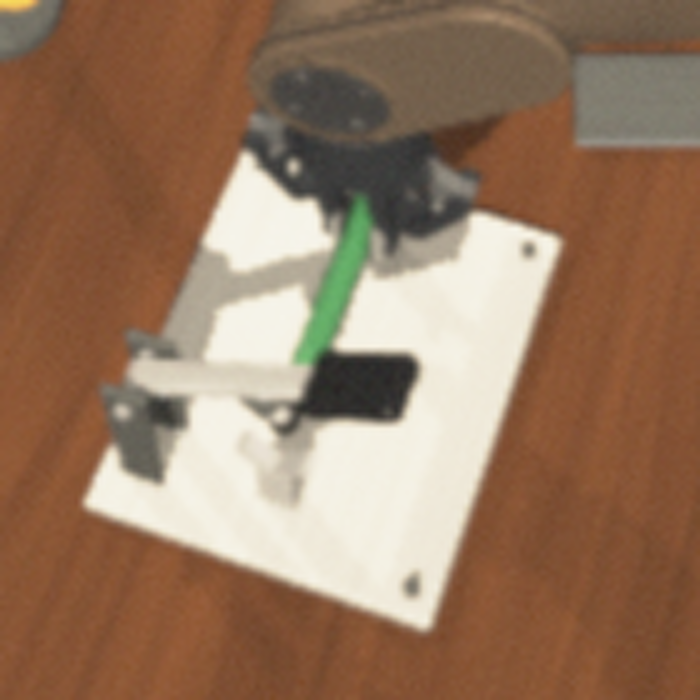

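View pics/w3.png

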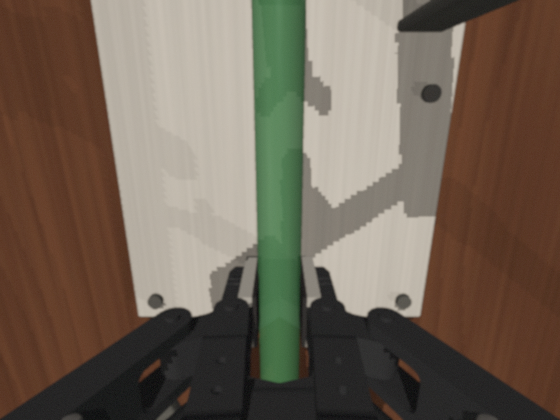

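The side crop shows the rod (green, 335, 270) short of the raised lever and clear of it. The wrist view shows the rod centred over the plate (column 279) and parallel to it. Next I'll shift along +y, then lower.

{"api": "send_rows", "payload": {"moves": "0 0 0 0.03 0 0 -1;0 0 0 0.08 0 0 -1;0 0 0 0.13 0 0 -1;0 0 0 0.18 0 0 -1;0 0 0 0.22 0 0 -1;0 0 0 0.245 0 0 -1;0 0 0 0.25 0 0 -1;0 0 0 0.25 0 0 -1;0 0 0 0.25 0 0 -1;0 0 0 0.25 0 0 -1"}}

```text
time: 10.3
eef_pos: [0.5227, 0.2098, 0.0834]
tcp_rot: [0.716, 0.698, 0.0, 0.0]
contact_force: [0.1, -0.0, -1.6]
opening: 0.197
finger_force: 30.0
```

{"api": "send_rows", "payload": {"moves": "0 0 0 0 0 0.015 -1;0 0 0 0 0 0.03 -1;0 0 0 0 0 0.045 -1;0 0 0 0 0 0.055 -1;0 0 0 0 0 0.065 -1;0 0 0 0 0 0.07 -1;0 0 0 0 0 0.075 -1;0 0 0 0 0 0.075 -1;0 0 0 0 0 0.075 -1"}}

```text
time: 11.42
eef_pos: [0.5227, 0.21, 0.0684]
tcp_rot: [0.716, 0.699, 0.0, 0.0]
contact_force: [0.0, -0.2, -1.0]
opening: 0.201
finger_force: 30.0
```

Run:
```python
from h import *
go([.523,.211,.065],np.pi/2-.025)
s=ctrl.get_state(); print(s['contact_force'],s['wrist_torque'])
```

```text
turn [ 0.     -0.      0.0001] shift [0.0052 0.0013 0.0171] t 11.43 [0.5227 0.21   0.0684]
[ 0.02037749 -0.15601591 -0.98965154] [ 0.04670364  0.00101488 -0.00516958]
```

{"api": "send_rows", "payload": {"moves": "0 0 0 0 0 0.005 -1;0 0 0 0 0 0.01 -1;0 0 0 0 0 0.01 -1;0 0 0 0 0 0.01 -1"}}

```text
time: 11.92
eef_pos: [0.5231, 0.21, 0.0666]
tcp_rot: [0.716, 0.699, 0.001, 0.0]
contact_force: [1.5, 0.4, 0.0]
opening: 0.201
finger_force: 30.2
```

{"api": "send_rows", "payload": {"moves": "0 0 0 0 0 0.003 -1;0 0 0 0 0 0.006 -1;0 0 0 0 0 0.006 -1;0 0 0 0 0 0.006 -1"}}

```text
time: 12.42
eef_pos: [0.5236, 0.2101, 0.0661]
tcp_rot: [0.716, 0.698, 0.001, 0.001]
contact_force: [1.7, -0.8, 5.7]
opening: 0.196
finger_force: 30.6
```

{"api": "send_rows", "payload": {"moves": "0 0 0 0 0 0 -0.55;0 0 0 0 0 0 -0.5;0 0 0 0 0 0 -0.4;0 0 0 0 0 0 -0.2;0 0 0 0 0 0 0;0 0 0 0 0 0 0;0 0 0 0 0 0 0", "newtons": 20}}

```text
time: 13.3
eef_pos: [0.5226, 0.21, 0.0651]
tcp_rot: [0.716, 0.699, -0.0, -0.0]
contact_force: [-0.7, -0.3, 0.1]
opening: 0.497
finger_force: 0.0
```

Run:
```python
from h import *
go([.523,.211,.065],np.pi/2-.025); print(ctrl.get_state()['contact_force'])
c=cam('side'); save(c,'pics/s3.png',(200,250,340,390),5)
```

```text
turn [-0.     -0.      0.0001] shift [0.0052 0.0018 0.0007] t 13.3 [0.5226 0.21   0.0651]
[-0.74373212 -0.31655705  0.082585  ]
```

View pics/s3.png

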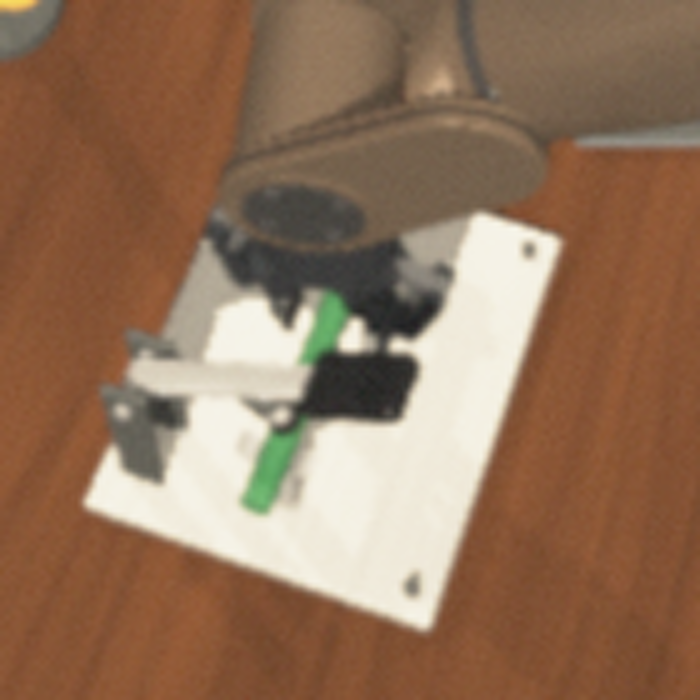

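The side crop shows the rod (green, 330, 310 to 258, 500) straight through the +y rest, passing under the raised lever. The fingers are open and the rod is free. I'll lift off now.

{"api": "send_rows", "payload": {"moves": "0 0 0 0 0 -0.05 0;0 0 0 0 0 -0.15 0;0 0 0 0 0 -0.35 0;0 0 0 0 0 -0.6 0;0 0 0 0 0 -0.85 0;0 0 0 0 0 -1 0;0 0 0 0 0 -1 0"}}

```text
time: 14.22
eef_pos: [0.5244, 0.2104, 0.2706]
tcp_rot: [0.716, 0.699, 0.004, 0.003]
contact_force: [0.2, -1.1, -0.2]
opening: 0.501
finger_force: 0.0
```

{"api": "send_rows", "payload": {"moves": "0 0 0 0 0 -0.1 -1;0 0 0 0 0 -0.1 -1;0 0 0 0 0 -0.1 -1;0 0 0 0 0 -0.1 -1"}}

```text
time: 14.72
eef_pos: [0.5222, 0.2098, 0.2839]
tcp_rot: [0.716, 0.699, -0.001, -0.001]
contact_force: [0.2, -1.0, -0.2]
opening: -0.003
finger_force: 0.0
```

Run:
```python
from h import *
C=np.array([.523,.2105]);w=-.025
def jp(a,b): return C+np.array([a*np.cos(w)-b*np.sin(w),a*np.sin(w)+b*np.cos(w)])
p=jp(-.045,.08); print('padup',p,'padlevel',jp(-.075,.08))
go([*p,.285],np.pi/2-.025)
c=cam('wrist'); save(c,'pics/w4.png'); S=cam('side')
m=(S['image'].max(2)<50)[315:340,255:290]; q=np.argwhere(m)[:,::-1].mean(0)+[255,315]; print('pad side',q,onz(S,*q,.198))
for k in (jp(-.045,.08),): print('pad proj side',proj(S,[*k,.202]),'wrist',proj(c,[*k,.202]))
h=cv2.cvtColor(c['image'],cv2.COLOR_RGB2HSV); m=cv2.inRange(h,(45,60,20),(95,255,255)); p=np.argwhere(m)[:,::-1].astype(np.float32)
Q=np.array([onz(c,np.flatnonzero(m[v]).mean(),v,.07) for v in range(420) if m[v].sum()>255*8]) ; print(len(Q))
if len(Q):
    print('rod ends y',Q[0],Q[-1]); vx,vy,x,y=cv2.fitLine(Q[:,:2].astype(np.float32),cv2.DIST_HUBER,0,.001,.001).ravel(); print('yaw',np.arctan(-vx/vy),'x at y=.2105',x+vx/vy*(.2105-y))
```

```text
padup [0.48001385 0.29159988] padlevel [0.45002323 0.29234981]
turn [-0.0003  0.0001  0.0001] shift [ 0.4035 -0.2208 -0.0053] t 14.72 [0.5222 0.2098 0.2839]
pad side [270.52287582 326.60130719] [0.47775278 0.29400073 0.198     ]
pad proj side (np.float64(269.9264408969681), np.float64(324.7322018191268)) wrist (np.float64(205.7362866305765), np.float64(95.12084062896822))
169
rod ends y [0.5258713  0.32164978 0.07      ] [0.5189576  0.12058903 0.07      ]
yaw -0.027297812 x at y=.2105 0.5230636
```

View pics/w4.png

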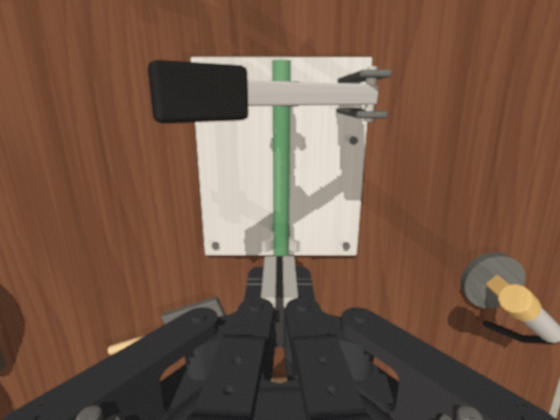

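The wrist view shows the rod in line with both rests at (281, 62–255). Its end is measured at y = 0.3216, so its centre is at about (0.523, 0.2117). The pad is at (200, 92), close to the predicted (206, 95). I'll go above the pad.

{"api": "send_rows", "payload": {"moves": "0 0 0 0.2 -0.11 0 -1;0 0 0 0.4 -0.22 0 -1;0 0 0 0.4 -0.22 0.1 -1;0 0 0 0.4 -0.22 0.2 -1;0 0 0 0.4 -0.22 0.2 -1;0 0 0 0.4 -0.22 0.2 -1"}}

```text
time: 15.58
eef_pos: [0.4811, 0.2902, 0.2449]
tcp_rot: [0.716, 0.698, -0.0, -0.0]
contact_force: [-0.7, 0.1, -0.5]
opening: -0.004
finger_force: 0.0
```

Run:
```python
from h import *
C=np.array([.523,.211]);w=-.026
def jp(a,b): return C+np.array([a*np.cos(w)-b*np.sin(w),a*np.sin(w)+b*np.cos(w)])
print(ctrl.get_state()['contact_force'])
for th in (.6,.5,.4,.3,.2,.1,0): go([*jp(.075-.15*np.cos(th)+.007*np.sin(th),.08),.112+.15*np.sin(th)+.007*np.cos(th)+.014],np.pi/2-.026)
```

```text
[-0.69288546  0.13944209 -0.49669395]
turn [-0.0001  0.      0.0001] shift [ 0.0094 -0.0045  0.1423] t 15.57 [0.4811 0.2902 0.2449]
turn [-0.0001  0.      0.0001] shift [ 0.0095 -0.0466  0.2044] t 15.57 [0.4811 0.2902 0.2449]
turn [-0.0001  0.      0.0001] shift [ 0.0095 -0.0823  0.2704] t 15.57 [0.4811 0.2902 0.2449]
turn [-0.0001  0.      0.0001] shift [ 0.0096 -0.1113  0.3396] t 15.57 [0.4811 0.2902 0.2449]
turn [-0.0001  0.      0.0001] shift [ 0.0096 -0.1332  0.4114] t 15.57 [0.4811 0.2902 0.2449]
turn [-0.0001  0.      0.0001] shift [ 0.0096 -0.1479  0.485 ] t 15.57 [0.4811 0.2902 0.2449]
turn [-0.0001  0.      0.0001] shift [ 0.0096 -0.1551  0.5597] t 15.57 [0.4811 0.2902 0.2449]
```

Now I'll follow the arc slowly, stopping at 0.2 rad above level to check.

{"api": "send_rows", "payload": {"moves": "0 0 0 0.009 -0.005 0.06 -1;0 0 0 0.009 -0.005 0.1 -1;0 0 0 0.009 -0.005 0.14 -1;0 0 0 0.009 -0.025 0.17 -1;0 0 0 0.009 -0.047 0.204 -1;0 0 0 0.009 -0.065 0.237 -1;0 0 0 0.009 -0.082 0.27 -1;0 0 0 0.009 -0.097 0.305 -1;0 0 0 0.009 -0.111 0.34 -1;0 0 0 0.009 -0.122 0.375 -1;0 0 0 0.009 -0.133 0.41 -1;0 0 0 0.009 -0.133 0.41 -1"}}

```text
time: 17.08
eef_pos: [0.4534, 0.2934, 0.1624]
tcp_rot: [0.716, 0.699, -0.001, -0.0]
contact_force: [1.4, -0.4, 2.0]
opening: 0.001
finger_force: 1.3
```

{"api": "send_rows", "payload": {"moves": "0 0 0 0 -0.006 0.025 -1;0 0 0 0 -0.011 0.05 -1;0 0 0 0 -0.015 0.075 -1;0 0 0 0 -0.018 0.095 -1;0 0 0 0 -0.02 0.115 -1;0 0 0 0 -0.021 0.13 -1;0 0 0 0 -0.022 0.14 -1;0 0 0 0 -0.022 0.148 -1;0 0 0 0 -0.022 0.148 -1;0 0 0 0 -0.022 0.148 -1;0 0 0 0 -0.022 0.148 -1"}}

```text
time: 18.45
eef_pos: [0.4495, 0.2935, 0.1342]
tcp_rot: [0.716, 0.699, -0.0, -0.0]
contact_force: [-2.0, -1.4, 7.4]
opening: -0.001
finger_force: 3.6
```

Run:
```python
from h import *
s=ctrl.get_state(); print(s['eef_pos'],s['contact_force'])
c=cam('side'); save(c,'pics/s5.png',(200,250,340,390),5)
```

```text
[0.44949012 0.29351042 0.13419711] [-2.00654954 -1.41922154  7.37189909]
```

View pics/s5.png

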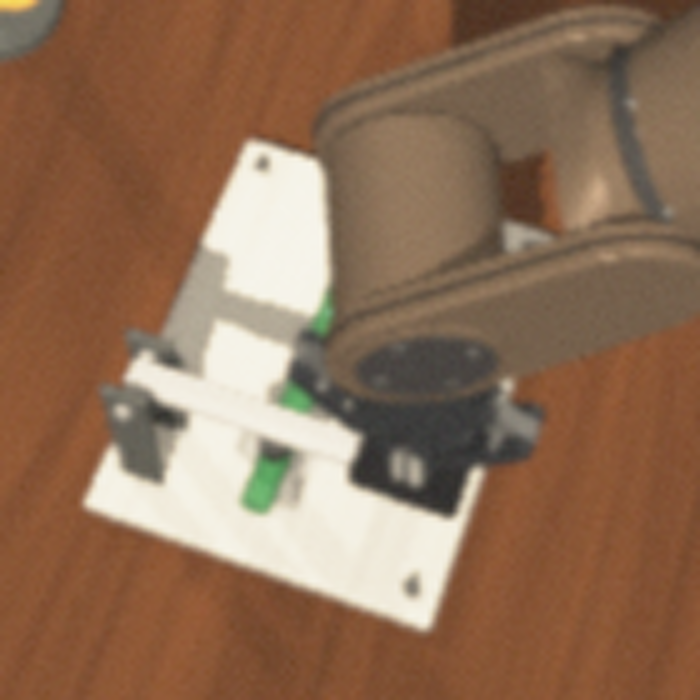

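The side crop shows the lever level (145, 370 to 400, 480), the fingers on the black pad, and the rod still in its rests. The measured 7.4 N agrees with the roughly 7.9 N expected at level, so I'll let it settle and hand in.

{"api": "send_rows", "payload": {"moves": "0 0 0 0 0 0.003 -1;0 0 0 0 0 0.003 -1;0 0 0 0 0 0.003 -1;0 0 0 0 0 0.003 -1"}}

```text
time: 19.0
eef_pos: [0.4495, 0.2935, 0.1336]
tcp_rot: [0.716, 0.699, -0.0, -0.0]
contact_force: [-3.2, -1.7, 8.3]
opening: -0.001
finger_force: 3.8
```

```bash
python3 -c "
from h import *
s=ctrl.get_state(); print(s['eef_pos'],s['contact_force']); print(ctrl.sign_off())"
```

```text
[0.44946059 0.29353224 0.13363919] [-3.21956422 -1.69015071  8.30680512]
the job is handed in; nothing more can be done
None
```

I laid the thick rod in both V rests, let go of it, and handed the job in at about 19 s with the arm still holding the lever level at about 8 N; the sign-off returned no verdict.

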